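# Scoop the good gland caps out of the brass mix

### The arm

A 6-joint arm with a two-finger parallel gripper is mounted at the origin on the work surface. World frame = base frame: x ahead of the robot, y to its left, z up, the work surface at z = 0. Lengths are in m, angles in rad, forces in N, time in s.
With the tool pointing down it reaches from about 0.3 to 0.875 m from the base axis. Payload 6.4 kg.
Tool frame: the origin (TCP) lies on the centre line of the jaws, within the pads' length; the fingertips stand ctrl.tip_extent ahead of it and the grasp point (between the pads) lies 8 mm behind it (ctrl.tip_extent is the distance from the TCP to the fingertips, in m); z points along the fingers, y is the line along which they close (so a half turn about z gives the same grasp; the last joint's range is limited). The gripper opens to 85 mm and grips with 20 to 120 N. Pads are 22 mm wide; open, the fingers measure 114 mm over their backs; the gripper's body (76 mm by 85 mm) begins 54 mm behind the grasp point. The pads swing forward as they close: fully open they stand 13 mm farther back than shut.
Start: joints at [0.909, 0.181, 1.607, -0, 1.354, -0.206], TCP at [0.253, 0.516, 0.242] pointing down, gripper open.
Joint ranges: [-2.99, 2.99], [-0.89, 2.07], [0.3, 2.58], [-1.14, 4.28], [0, 2.63], [-3.12, 3.12]. Speed limits (rad/s): [2.57, 2.57, 3.01, 3.14, 3.14, 3.14].

### API

Orientations are given as a unit quaternion [w, x, y, z].
In Python, from bench import ctrl gives the robot as it stands.
- The arm moves only by the shell command python3 -m handwheel 'ROWS'. ROWS is JSON, a list of rows, each a list of 7 numbers: the turn, a rotation vector about the tool's x, y, z as a fraction of full scale, then the shift along the tool's x, y, z as a fraction of full scale, then the opening, from 0 (shut) to 1 (fully open). In form: [[rx, ry, rz, x, y, z, jaw], ...]. A call has exactly 8 rows; each row shifts and turns the commanded pose from where the row before left it, along the tool's axes as they then stand; what a row does not reach is not made up. Full scale, the value 1, is 300 mm for a shift and pi rad for a turn. A row lasts 1/10 s, in which the tool goes at most 50 mm and 8.59 degrees, less where a joint would pass 70% of its speed; a pose out of reach is approached as far as the arm can. A call with a number of a shift or a turn outside -1 to 1 is refused whole. A call with a gripper value outside its range is refused whole. The fingers move at their own pace and stop on an object; the grip force is fixed at half the most. Time passes only in rows, so rows that do not move let the fingers close, or fill a call up. It gives the time, the measured TCP pose, the force, the opening and the grip force at its end, in the units of the state.
- ctrl.get_obs(): the state, without advancing time (a new reading comes with each control period).
- ctrl.camera(name): name is "scene" or "side" or "wrist"; returns the picture (480x640x3 uint8, blue, green, red); there is no depth.
- ctrl.camera_model(name): a dict with "camera_matrix" (3x3 intrinsics, pixels), "cam_to_world" (4x4, takes a point from camera to world coordinates). Camera axes: x right, y up, looking along -z (the intrinsics and any distortion apply to the point x, -y, -z); pixel columns grow to the right and rows downward; lengths in m; the calibration is good to about 2 mm. A picture is of the moment at which its call begins: read the wrist's pose just before it. camera_model takes no time and is no camera call; for the wrist camera it gives the pose at the moment of the call.
- ctrl.hand_in(): hands the job in; it is judged then, once.
The state is a dict: "time_s": time; "q": joint angles; "dq": joint speeds; "joint_efforts": joint torques, N m; "eef_pos": TCP position; "eef_rot": TCP orientation; "wrist_force": force on the tool from outside, world axes, zero at the start; "torque": the same for the moment, N m; "opening": opening from 0.0 (shut) to 1.0 (fully open); "grasp_force": force on a finger pad.
Only numpy, scipy, OpenCV 4.12 (cv2) and the standard library are available. Lean on these libraries where they do the work, as an engineer would, in place of code of your own. Each camera call takes 0.05 s, during which the arm holds its last target. There are 200 camera calls.

### The job

Take the wire scoop by its handle and, in one scoop, lift the three large brass caps clear of the blue tray while the small brass stubs drop through and stay in the tray. Tip all three caps into the blue bin, then stand the scoop upright back on the middle of its rubber mat and let go. Never touch the brass pieces with the fingers and leave the other things on the counter where they are.

Things in the scene. Friction and masses are not known exactly. Their poses are not given: they have to be found in the camera images.
- scoop_grip (a point): Wire scoop's grip point, in the middle of the front part of its level black handle, a bar 108 long, 20 wide, 24 tall (mm). It runs back from above the basket's heel; this point is 40 mm behind the heel, 85 mm above the scoop's underside. Axes: x along the handle towards the open nose, y across, z up when the scoop stands. Scoop about 0.22 kg, standing on its basket, which holds most of its mass.
- scoop_basket (a point): Wire scoop's basket floor centre, on top of the tines, 4 mm above its underside; axes as scoop_grip. Seven steel tines of 4 mm wire along x, gaps 13.5 mm, run from the heel (x -45 mm) to free tips at the open nose (x +45). Width 109 mm. Wire back and sides 48 mm tall, the sides dropping to nothing over the last 33 mm. scoop_grip is at (-85, 0, 81) mm from here.
- tray: Fixed blue tray with all the brass. Origin on the counter; x across, y along. Bottom 4 mm thick; inside x -62 to 62 mm; flat floor y -130 to 115, then an end wall sloping outwards at 75 degrees to y 126. The other three walls are upright; all 4 mm thick, tops 46 mm above the counter. At the start no brass lies at y below 0. Tray, brass and wire are smooth (friction about 0.3).
- bin: Fixed open faded-blue bin, origin under its centre: 150 (x) by 190 (y) by 60 mm tall, walls and floor 4 mm.
- mat_top (a point): Centre of the top of the black rubber parking mat, 150 x 150 mm, 4 mm thick, fixed on the counter, where the scoop stands at the start with its basket on it.
- cap0_c (a point): Good part: brass gland cap, 30 mm diameter, 26 mm tall, chamfered all round its ends, about 45 g; this point is its centre.
- cap1_c (a point): Good part: brass gland cap, 30 mm diameter, 26 mm tall, chamfered all round its ends, about 45 g; this point is its centre.
- cap2_c (a point): Good part: brass gland cap, 30 mm diameter, 26 mm tall, chamfered all round its ends, about 45 g; this point is its centre.
- stub0_c (a point): Undersized piece: brass stub, 10.5 mm diameter, 10 mm long, about 10 g, falls through the tine gaps; this point is its centre.
- stub1_c (a point): Undersized piece: brass stub, 10.5 mm diameter, 10 mm long, about 10 g, falls through the tine gaps; this point is its centre.
- stub2_c (a point): Undersized piece: brass stub, 10.5 mm diameter, 10 mm long, about 10 g, falls through the tine gaps; this point is its centre.
- stub3_c (a point): Undersized piece: brass stub, 10.5 mm diameter, 10 mm long, about 10 g, falls through the tine gaps; this point is its centre.
- covers: Bystander: stack of round steel blank covers, 102 mm across, 15 mm tall, origin under its centre.
- strain_relief: Bystander: yellow plastic strain relief, 34 mm diameter, 40 mm tall, origin under its centre.
- pvc_plug: Bystander: gray PVC plug, 52 mm diameter, 34 mm tall, origin under its centre.
- screwdriver: Bystander: screwdriver lying on the counter, under 40 mm tall, along its x.
- lug: Bystander: large brass cable lug, 65 x 21 x 21 mm, lying along its x.
Things that resemble listed ones, but are neither listed nor needed, are in the scene too. What is shaped like the part that bears cap2_c but green or purple is not meant.

How it is judged:
By the outcome, as a careful person would: the job done as asked, in the order asked, and still so for the second after the job is handed in, with the robot touching nothing.
It also fails if it takes over 72 s, if anything falls off the work surface, if the arm or the gripper's body presses on something with over 40 N, if the wrist force passes 120 N, or if a joint passes its speed limit or range.

## Working session

There is one attempt and no reset: what is moved stays moved. The work goes in short steps, Python scripts to look and compute and a shell command to move; the robot and the scene stay as the last step left them, time stands still between calls to the robot, and variables do not carry over. Pictures are saved under pics/ and viewed, at most 10 in all, crops included, and the job is handed in when it is done.

```bash
ls; mkdir -p pics
python3 - <<'E'
from bench import ctrl
import cv2,numpy as np
o=ctrl.get_obs();print(o['time_s'],o['eef_pos'],o['eef_rot'],o['opening'],ctrl.tip_extent)
for n in("scene","side"):
    im=ctrl.camera(n);cv2.imwrite(f'pics/{n}0.png',im)
    m=ctrl.camera_model(n);print(n,m)
E
```

```text
pics
0.0 [0.25272457 0.51586714 0.24136882] [-3.88084136e-04  2.25910498e-01  9.74147640e-01 -8.18987862e-04] 0.9992469002126069 0.011
scene {'camera_matrix': array([[483.84769224,   0.        , 321.07181349],
       [  0.        , 483.84769224, 237.83422882],
       [  0.        ,   0.        ,   1.        ]]), 'cam_to_world': array([[ 7.59714778e-03, -6.96590692e-01,  7.17428527e-01,
         1.28348688e+00],
       [ 9.99862772e-01, -5.27051302e-03, -1.57053910e-02,
         6.80912151e-04],
       [ 1.47214456e-02,  7.17449392e-01,  6.96455059e-01,
         7.94222249e-01],
       [ 0.00000000e+00,  0.00000000e+00,  0.00000000e+00,
         1.00000000e+00]])}
side {'camera_matrix': array([[554.48202983,   0.        , 322.63579189],
       [  0.        , 554.48202983, 242.93317043],
       [  0.        ,   0.        ,   1.        ]]), 'cam_to_world': array([[-0.90178414,  0.23943112, -0.35980286,  0.15089217],
       [-0.43181563, -0.46466696,  0.77305878,  0.94359995],
       [ 0.01790583,  0.85250065,  0.5224194 ,  0.72323963],
       [ 0.        ,  0.        ,  0.        ,  1.        ]])}
```

View pics/scene0.png

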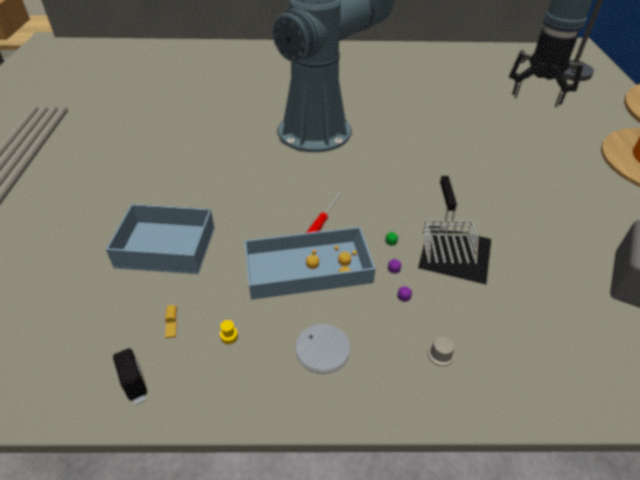

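View pics/side0.png

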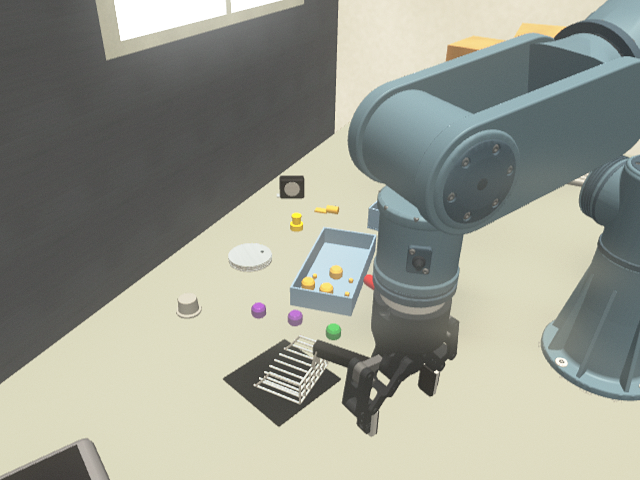

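The scene shows the tray with its brass at about (310,262), the bin at (163,240), the scoop at (450,245) with its handle at (448,192), and the mat at (456,258).

Possible mix-ups:
- **Caps:** the brass ones at (313,261), (345,258) and (345,268) are the ones I want. The green (392,238) and purple (395,266), (405,294) are decoys outside the tray.
- **Bin and tray:** the bin at (163,240) is empty, and the tray is the one with brass in it.
- **Handle:** the black bar at (448,192) is the scoop's. The black block at (130,375) and the red screwdriver at (320,220) are not.

Next I'll measure these and check a close crop.

```bash
cat > h.py <<'E'
from bench import ctrl
import cv2,numpy as np
from scipy.spatial.transform import Rotation as R
def ray(m,u,v):
    K=m['camera_matrix'];T=m['cam_to_world']
    d=np.array([(u-K[0,2])/K[0,0],-(v-K[1,2])/K[1,1],-1.]);return T[:3,3],T[:3,:3]@d
def onz(m,u,v,z):
    o,d=ray(m,u,v);return (o+d*(z-o[2])/d[2])[:2]
def proj(m,p):
    T=m['cam_to_world'];c=T[:3,:3].T@(np.array(p)-T[:3,3]);K=m['camera_matrix']
    return K[0,2]+K[0,0]*c[0]/-c[2],K[1,2]-K[1,1]*c[1]/-c[2]
def rot(o): w,x,y,z=o['eef_rot'];return R.from_quat([x,y,z,w])
def st():
    o=ctrl.get_obs();r=rot(o).as_matrix()
    print('t',round(o['time_s'],2),'p',np.round(o['eef_pos'],4),'x',np.round(r[:,0],3),'y',np.round(r[:,1],3),'z',np.round(r[:,2],3),'q',np.round(o['q'],2),'op',round(o['opening'],3),'gf',np.round(o['grasp_force'],1),'F',np.round(o['wrist_force'],1))
def to(p,Rm=None):
    "rows needed: rotation frac, and shift frac in tool axes BEFORE the turn"
    o=ctrl.get_obs();r=rot(o)
    rv=np.zeros(3) if Rm is None else (r.inv()*R.from_matrix(Rm)).as_rotvec()
    print('turn frac',np.round(rv/np.pi,4),'shift frac (current axes)',np.round(r.inv().apply(np.array(p)-o['eef_pos'])/.3,4),'axes after',None if Rm is None else np.round(np.array(Rm).T@(np.array(p)-o['eef_pos'])/.3,4))
E
python3 - <<'E'
from h import *
m=ctrl.camera_model('scene');im=cv2.imread('pics/scene0.png')
hsv=cv2.cvtColor(im,cv2.COLOR_BGR2HSV)
for p in[(162,245),(308,266),(300,285),(313,261),(448,192),(440,265),(392,238)]:print(p,hsv[p[1],p[0]])
b=cv2.inRange(hsv,(95,50,40),(115,255,255));b[:200]=0
cs,_=cv2.findContours(b,0,2)
for c in cs:
    if cv2.contourArea(c)>800:
        h=cv2.convexHull(c);a=cv2.approxPolyDP(h,4,True)[:,0]
        print('blue');[print(p,np.round(onz(m,*p,.046),3),np.round(onz(m,*p,.06),3),np.round(onz(m,*p,0),3)) for p in a]
k=cv2.inRange(hsv,(0,0,0),(180,255,60));k[:170]=0;k[:,600:]=0
cs,_=cv2.findContours(k,0,2)
for c in cs:
    if cv2.contourArea(c)>100:
        a=cv2.minAreaRect(c);print('dark',a,np.round([onz(m,*p,.1) for p in cv2.boxPoints(a)],3).tolist(),np.round([onz(m,*p,.004) for p in cv2.approxPolyDP(c,5,True)[:,0]],3).tolist())
cv2.imwrite('pics/crop1.png',np.hstack([cv2.resize(im[165:285,385:505],(400,400),interpolation=2),cv2.resize(im[215:305,240:380],(400,257),interpolation=2).__class__((400,400,3),np.uint8)*0+cv2.copyMakeBorder(cv2.resize(im[215:305,240:380],(400,257),interpolation=2),0,143,0,0,0)]))
E
```

```text
(162, 245) [101  60 165]
(308, 266) [ 19 113 106]
(300, 285) [101  68  79]
(313, 261) [ 21 190 185]
(448, 192) [ 0 41 31]
(440, 265) [110  26  29]
(392, 238) [ 66 209 134]
blue
[359 229] [0.483 0.104] [0.498 0.102] [0.434 0.11 ]
[373 266] [0.597 0.126] [0.61  0.124] [0.555 0.134]
[371 281] [0.638 0.118] [0.65  0.116] [0.599 0.126]
[252 296] [ 0.678 -0.12 ] [ 0.69  -0.118] [ 0.641 -0.127]
[246 242] [ 0.527 -0.147] [ 0.541 -0.144] [ 0.481 -0.156]
blue
[209 211] [ 0.424 -0.244] [ 0.441 -0.24 ] [ 0.372 -0.259]
[212 228] [ 0.483 -0.228] [ 0.498 -0.224] [ 0.434 -0.242]
[196 272] [ 0.616 -0.241] [ 0.628 -0.236] [ 0.575 -0.256]
[115 266] [ 0.6   -0.411] [ 0.613 -0.403] [ 0.558 -0.437]
[107 248] [ 0.548 -0.444] [ 0.561 -0.435] [ 0.502 -0.471]
[131 206] [ 0.408 -0.43 ] [ 0.425 -0.422] [ 0.354 -0.457]
dark ((128.73289489746094, 374.2876892089844), (48.572086334228516, 22.00373649597168), 69.44395446777344) [[0.847, -0.331], [0.832, -0.302], [0.914, -0.253], [0.926, -0.281]] [[0.773, -0.349], [0.796, -0.367], [0.873, -0.313], [0.857, -0.293]]
dark ((456.6834716796875, 253.8293914794922), (68.14275360107422, 44.007896423339844), 13.392498016357422) [[0.649, 0.205], [0.526, 0.246], [0.573, 0.375], [0.689, 0.325]] [[0.508, 0.252], [0.561, 0.235], [0.604, 0.371], [0.47, 0.414], [0.467, 0.391], [0.551, 0.364], [0.461, 0.357], [0.551, 0.346], [0.464, 0.342], [0.551, 0.328], [0.461, 0.324], [0.551, 0.31], [0.461, 0.307], [0.548, 0.295], [0.461, 0.288], [0.542, 0.283], [0.508, 0.271], [0.548, 0.257]]
dark ((447.8679504394531, 193.0377197265625), (35.43901824951172, 9.0657958984375), 74.05460357666016) [[0.359, 0.298], [0.349, 0.32], [0.474, 0.318], [0.483, 0.297]] [[0.226, 0.352], [0.367, 0.35]]
```

View pics/crop1.png

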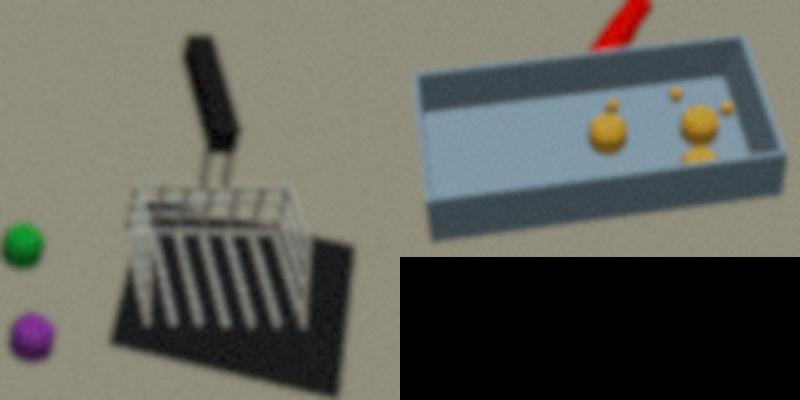

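The crop confirms the scoop and three brass caps in the tray, plus four stubs (two to three visible). I'll move above the handle and turn so that tool x points along the nose, which keeps joint 6 in range at the tray.

```bash
python3 -m handwheel '[[0,0,0,-0.129,-0.0644,0,1],[0,0,0,-0.129,-0.0644,0,1],[0,0,0,-0.129,-0.0644,0,1],[0,0,0,-0.129,-0.0644,0,1],[0,0,0,-0.129,-0.0644,0,1],[0,0,0,-0.129,-0.0644,0,1],[0,0,0.0474,0,0,0,1],[0,0,0.0474,0,0,0,1]]'
python3 -m handwheel '[[0,0,0.0474,0,0,0,1],[0,0,0.0474,0,0,0,1],[0,0,0.0474,0,0,0,1],[0,0,0.0474,0,0,0,1],[0,0,0.0474,0,0,0,1],[0,0,0.0474,0,0,0,1],[0,0,0.0474,0,0,0,1],[0,0,0.0474,0,0,0,1]]'
python3 -m handwheel '[[0,0,0.0474,0,0,0,1],[0,0,0.0474,0,0,0,1],[0,0,0.0474,0,0,0,1],[0,0,0.0474,0,0,0,1],[0,0,0.0474,0,0,0,1],[0,0,0.0474,0,0,0,1],[0,0,0.0474,0,0,0,1],[0,0,0.0474,0,0,0,1]]'
python3 - <<'E'
from h import *
st();m=ctrl.camera_model('wrist');print(np.round(m['cam_to_world'],3));im=ctrl.camera('wrist');cv2.imwrite('pics/w1.png',im)
import pickle;pickle.dump(m,open('w1.pkl','wb'))
im=ctrl.camera('scene');cv2.imwrite('pics/scene1.png',im)
E
```

```text
time_s: 0.9
eef_pos: [0.4114, 0.3085, 0.2419]
eef_rot: [-0.0, 0.372, 0.928, -0.0]
wrist_force: [-0.3, 0.6, -0.3]
opening: 0.997
grasp_force: 0.0
time_s: 1.7
eef_pos: [0.4103, 0.3099, 0.2419]
eef_rot: [-0.0, 0.828, 0.561, -0.0]
wrist_force: [-0.5, -0.5, 0.9]
opening: 1.001
grasp_force: 0.0
time_s: 2.5
eef_pos: [0.4103, 0.3099, 0.2418]
eef_rot: [0.0, 1.0, -0.0, -0.0]
wrist_force: [0.4, -0.5, -0.9]
opening: 1.0
grasp_force: 0.0
t 2.5 p [0.4103 0.3099 0.2418] x [ 1.    -0.001 -0.001] y [-0.001 -1.     0.   ] z [-0.001 -0.    -1.   ] q [0.42 0.04 1.76 0.   1.34 1.99] op 1.0 gf 0.0 F [ 0.4 -0.5 -0.9]
[[ 0.     0.961  0.276  0.48 ]
 [-1.    -0.     0.001  0.311]
 [ 0.001 -0.276  0.961  0.374]
 [ 0.     0.     0.     1.   ]]
```

View pics/w1.png

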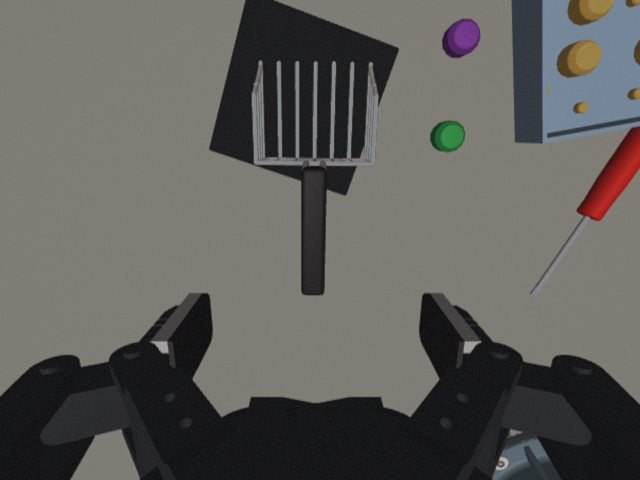

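The wrist view shows the scoop with its handle from (314,167) to (313,293), the nose pointing up the image, and the mat turned relative to the scoop with corners at (398,48), (346,195), (210,150).

Run:
```python
from h import *
import pickle;m=pickle.load(open('w1.pkl','rb'));im=cv2.imread('pics/w1.png')
for n,p,z in[('h front',(314.5,167),.101),('h end',(313,294),.101),('tipL',(261,64),.006),('tipR',(371,66),.006),('heelL',(256,162),.052),('heelR',(375,161),.052)]:print(n,np.round(onz(m,*p,z),4))
k=cv2.inRange(cv2.cvtColor(im,cv2.COLOR_BGR2HSV),(0,0,0),(180,255,60));k[230:]=0
for p in [(248,0),(398,48),(346,195),(210,150)]:print('mat',np.round(onz(m,*p,.004),4))
# handle edges
for y in(180,200,220,240,260,280):
    r=np.where(k[y,280:350])[0] if y<230 else np.where(cv2.cvtColor(im,6)[y,280:350]<70)[0]
    print(y,280+r.min(),280+r.max(),np.round(onz(m,280+(r.min()+r.max())/2,y,.101),4))
# tray corners using wrist
for p in[(543,142),(515,142)]:print('tray',np.round(onz(m,*p,.0),4),np.round(onz(m,*p,.046),4))
```

```text
h front [0.4564 0.3113]
h end [0.3501 0.3126]
tipL [0.5453 0.3626]
tipR [0.5435 0.2573]
heelL [0.4566 0.364 ]
heelR [0.4575 0.257 ]
mat [0.5993 0.3725]
mat [0.5595 0.232 ]
mat [0.4188 0.2781]
mat [0.4652 0.4185]
180 301 349 [0.4465 0.3032]
200 301 325 [0.4309 0.3125]
220 301 325 [0.4147 0.3125]
240 301 324 [0.398 0.313]
260 301 324 [0.3808 0.313 ]
280 301 324 [0.363 0.313]
tray [0.4731 0.0761] [0.474  0.1049]
tray [0.4731 0.105 ] [0.474  0.1302]
```

```bash
python3 -m handwheel '[[0,0,0,0.01,-0.003,0.134,1],[0,0,0,0.01,-0.003,0.134,1],[0,0,0,0,0,0.134,1],[0,0,0,0,0,0.134,1],[0,0,0,0,0,0,0],[0,0,0,0,0,0,0],[0,0,0,0,0,0,0],[0,0,0,0,0,0,0]]'
python3 -m handwheel '[[0,0,0,0,0,0,0],[0,0,0,0,0,0,0],[0,0,0,0,0,-0.05,0],[0,0,0,0,0,-0.1,0],[0,0,0,0,0,-0.1,0],[0,0,0,0,0,-0.1,0],[0,0,0,0,0,0,0],[0,0,0,0,0,0,0]]'
python3 - <<'E'
from h import *
st();m=ctrl.camera_model('wrist');im=ctrl.camera('wrist');cv2.imwrite('pics/w2.png',im)
import pickle;pickle.dump(m,open('w2.pkl','wb'))
E
```

```text
time_s: 3.4
eef_pos: [0.4183, 0.3127, 0.0841]
eef_rot: [-0.001, 1.0, 0.003, 0.002]
wrist_force: [-0.4, -0.7, -0.0]
opening: 0.327
grasp_force: 0.0
time_s: 4.2
eef_pos: [0.4167, 0.312, 0.1872]
eef_rot: [-0.0, 1.0, 0.003, 0.001]
wrist_force: [-0.2, -0.0, -2.5]
opening: 0.223
grasp_force: 59.6
t 4.2 p [0.4167 0.312  0.1872] x [1.    0.006 0.002] y [ 0.006 -1.    -0.001] z [ 0.002  0.001 -1.   ] q [0.41 0.12 1.8  0.   1.23 1.98] op 0.223 gf 59.6 F [-0.2 -0.  -2.5]
```

View pics/w2.png

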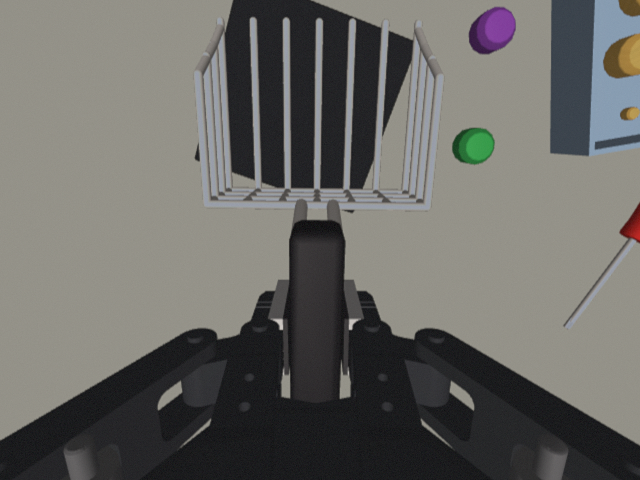

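The scoop is held square. I'll raise it and slide partway towards the tray, with its sides to the tray, so the wrist camera can see the tray unobstructed.

```bash
python3 -m handwheel '[[0,0,0,0.0,0.05,-0.14,0],[0,0,0,0.036,0.139,-0.075,0],[0,0,0,0.036,0.139,-0.075,0],[0,0,0,0.036,0.139,-0.075,0],[0,0,0,0.036,0.139,-0.075,0],[0,0,0,0,0,0,0],[0,0,0,0,0,0,0],[0,0,0,0,0,0,0]]'
python3 - <<'E'
from h import *
st();m=ctrl.camera_model('wrist');im=ctrl.camera('wrist');cv2.imwrite('pics/w3.png',im)
import pickle;pickle.dump(m,open('w3.pkl','wb'))
s=ctrl.camera_model('scene');c=cv2.imread('pics/scene0.png')
for p in[(245.3,240.6),(359.7,228.3),(375.1,269.3),(250.5,286.8)]:print('scene rim',np.round(onz(s,*p,.046),4))
m2=pickle.load(open('w2.pkl','rb'))
print('scoop tips in w2 at z .112',np.round([onz(m2,u,20,.112) for u in(253,318,385)],4))
E
```

```text
time_s: 5.05
eef_pos: [0.4596, 0.131, 0.3164]
eef_rot: [-0.0, 1.0, 0.003, -0.002]
wrist_force: [0.9, -1.0, -1.7]
opening: 0.221
grasp_force: 59.7
t 5.05 p [0.4596 0.131  0.3164] x [ 1.     0.006 -0.004] y [ 0.006 -1.    -0.   ] z [-0.004  0.    -1.   ] q [ 0.03 -0.1   1.74  0.    1.5   1.59] op 0.221 gf 59.7 F [ 0.9 -1.  -1.7]
scene rim [ 0.5227 -0.1493]
scene rim [0.481  0.1055]
scene rim [0.6061 0.1295]
scene rim [ 0.6548 -0.1251]
scoop tips in w2 at z .112 [[0.5443 0.3463]
 [0.5445 0.3123]
 [0.5447 0.2772]]
```

View pics/w3.png

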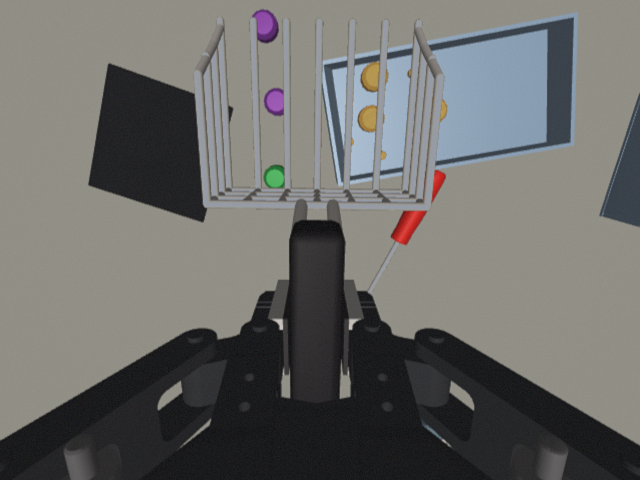

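The wrist view shows the tray rim corners at (577,14), (574,143), (321,62), (341,185), the caps at (375,77), (371,118), (437,108), and the mat corners at (109,64), (233,107), (204,221), (89,184).

Run:
```python
from h import *
import pickle
m=pickle.load(open('w3.pkl','rb'));s=ctrl.camera_model('scene')
# nominal outer rim corners in tray frame
loc=np.array([[66,-134],[-66,-134],[66,130],[-66,130]])/1e3
W=np.array([onz(m,*p,.046) for p in[(577,14),(574,143),(321,62),(341,185)]])
S=np.array([onz(s,*p,.046) for p in[(250.5,286.8),(245.3,240.6),(375.1,269.3),(359.7,228.3)]])
for n,P in(('w',W),('s',S)):
    a=R.align_vectors(np.c_[P-P.mean(0),[0]*4],np.c_[loc-loc.mean(0),[0]*4])[0]
    M=a.as_matrix()[:2,:2];t=P.mean(0)-M@loc.mean(0)
    print(n,np.round(P,4).tolist(),'yaw',a.as_euler('zyx',True)[0].round(2),'t',np.round(t,4),'resid mm',np.round(1e3*(P-(loc@M.T+t)),1).tolist())
    if n=='w':
        for nm,p in(('c',(375,77)),('c',(371,118)),('c',(437,108)),('stub',(382,155)),('stub',(411,72))):
            print(nm,np.round(M.T@(onz(m,*p,.02)-t),3))
mat=np.array([onz(m,*p,.004) for p in[(109,64),(233,107),(204,221),(89,184)]]);print('mat',np.round(mat,4).tolist(),mat.mean(0))
# bin from scene0
im=cv2.imread('pics/scene0.png');hsv=cv2.cvtColor(im,40);b=cv2.inRange(hsv,(95,50,40),(115,255,255));b[:200]=0;b[:,225:]=0
c=max(cv2.findContours(b,0,2)[0],key=cv2.contourArea);h=cv2.convexHull(c)[:,0];print([(p.tolist(),np.round(onz(s,*p,.06),3).tolist()) for p in h])
```

```text
w [[0.6477, -0.1308], [0.522, -0.1544], [0.6019, 0.1269], [0.4738, 0.1026]] yaw 10.43 t [ 0.561 -0.012] resid mm [[-2.5, 1.0], [1.7, 1.2], [-0.5, -0.9], [1.2, -1.4]]
c [0.044 0.071]
c [0.002 0.081]
c [-0.001  0.005]
stub [-0.042  0.074]
stub [0.042 0.031]
s [[0.6548, -0.1251], [0.5227, -0.1493], [0.6061, 0.1295], [0.481, 0.1055]] yaw 10.18 t [ 0.5658 -0.0078] resid mm [[0.3, 3.0], [-1.8, 2.1], [-1.7, -2.2], [3.1, -2.9]]
mat [[0.6056, 0.3711], [0.5599, 0.2307], [0.4199, 0.2767], [0.467, 0.4181]] [0.51310376 0.32413487]
[([179, 208], [0.431, -0.31]), ([208, 210], [0.437, -0.243]), ([209, 211], [0.441, -0.24]), ([212, 226], [0.491, -0.225]), ([212, 228], [0.498, -0.224]), ([209, 237], [0.526, -0.226]), ([199, 266], [0.612, -0.233]), ([197, 271], [0.625, -0.235]), ([196, 272], [0.628, -0.236]), ([191, 272], [0.628, -0.246]), ([177, 271], [0.626, -0.275]), ([123, 267], [0.615, -0.387]), ([115, 266], [0.613, -0.403]), ([112, 260], [0.596, -0.415]), ([107, 249], [0.564, -0.435]), ([107, 248], [0.561, -0.435]), ([131, 206], [0.425, -0.422]), ([134, 205], [0.421, -0.416])]
```

```bash
python3 -m handwheel '[[0,0,0,0.0625,0.142,0,0],[0,0,0,0.0625,0.142,0,0],[0,0,0,0.0625,0.142,0,0],[0,0,0,0.0625,0.142,0,0],[0,0,0,0.0625,0.142,0,0],[0,0,0,0.0625,0.142,0,0],[0,0,0,0.0625,0.142,0,0],[0,0,-0.0463,0,0,0,0]]'
python3 -m handwheel '[[0,0,-0.0463,0,0,0,0],[0,0,-0.0463,0,0,0,0],[0,0,-0.0463,0,0,0,0],[0,0,-0.0463,0,0,0,0],[0,0,-0.0463,0,0,0,0],[0,0,-0.0463,0,0,0,0],[0,0,-0.0463,0,0,0,0],[0,0,-0.0463,0,0,0,0]]'
python3 -m handwheel '[[0,0,-0.0463,0,0,0,0],[0,0,-0.0463,0,0,0,0],[0,0,-0.0463,0,0,0,0],[0,0,0,0,0,0.1,0],[0,0,0,0,0,0.1,0],[0,0,0,0,0,0.1,0],[0,0,0,0,0,0,0],[0,0,0,0,0,0,0]]'
python3 - <<'E'
from h import *
st();m=ctrl.camera_model('wrist');im=ctrl.camera('wrist');cv2.imwrite('pics/w4.png',im)
import pickle;pickle.dump(m,open('w4.pkl','wb'))
E
```

```text
time_s: 5.9
eef_pos: [0.5946, -0.1708, 0.3155]
eef_rot: [0.0, 0.997, 0.075, -0.001]
wrist_force: [-0.6, 0.3, -2.8]
opening: 0.224
grasp_force: 60.0
time_s: 6.7
eef_pos: [0.5937, -0.1651, 0.3168]
eef_rot: [-0.001, 0.789, 0.614, -0.001]
wrist_force: [0.7, -0.2, -1.2]
opening: 0.226
grasp_force: 60.1
time_s: 7.5
eef_pos: [0.5935, -0.1658, 0.2277]
eef_rot: [-0.001, 0.64, 0.768, -0.0]
wrist_force: [1.6, -0.0, -1.3]
opening: 0.221
grasp_force: 59.9
t 7.5 p [ 0.5935 -0.1658  0.2277] x [-0.181  0.983  0.002] y [ 0.983  0.181 -0.002] z [-0.002  0.001 -1.   ] q [-0.46  0.29  1.51  0.    1.35 -0.65] op 0.221 gf 59.9 F [ 1.6 -0.  -1.3]
```

View pics/w4.png

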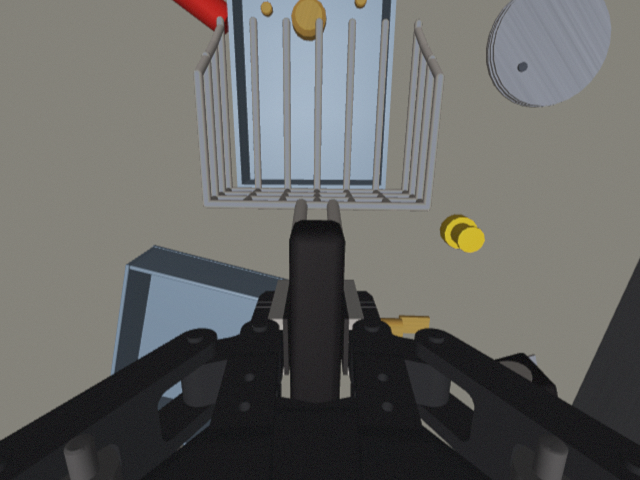

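The wrist view shows the basket above the tray's empty half with edges parallel. The tray's outer rim runs (229,0)–(239,188) on the left and (396,0)–(388,188) on the right, and the near cap is at (309,18).

Run:
```python
from h import *
import pickle;m=pickle.load(open('w4.pkl','rb'));im=cv2.imread('pics/w4.png')
o=ctrl.get_obs();r=rot(o).as_matrix();P=o['eef_pos']
def loc(u,v,z):
    w=np.r_[onz(m,u,v,z),z];return np.round(r.T@(w-P),4)
# blue mask horizontal extents between tines
hsv=cv2.cvtColor(im,40);b=cv2.inRange(hsv,(95,40,40),(115,255,255))
for y in(30,60,90,120,150,170):
    x=np.where(b[y,215:420])[0]+215
    print(y,x.min(),x.max(),loc(x.min(),y,.046)[:2],loc(x.max(),y,.046)[:2])
print('near rim',loc(315,188,.046),loc(315,180,.046),'cap',loc(309,18,.03))
print('scoop sides: tips',loc(253,20,P[2]-.075),loc(385,20,P[2]-.075),loc(318,20,P[2]-.075),'heel rim',loc(206,205,P[2]-.029),loc(430,206,P[2]-.029))
```

```text
30 229 393 [ 0.1527 -0.0705] [0.1528 0.0603]
60 231 392 [ 0.131  -0.0703] [0.1311 0.0608]
90 232 390 [ 0.1082 -0.0709] [0.1084 0.0605]
120 234 388 [ 0.0845 -0.0707] [0.0847 0.0602]
150 236 386 [ 0.0597 -0.0706] [0.0599 0.0599]
170 237 385 [ 0.0425 -0.0707] [0.0427 0.06  ]
near rim [ 0.0267 -0.0018  0.1833] [ 0.0338 -0.0018  0.1833] cap [ 0.1658 -0.0069  0.1993]
scoop sides: tips [ 0.1293 -0.0336  0.0749] [0.1293 0.0349 0.075 ] [0.1293 0.0002 0.0749] heel rim [ 0.0406 -0.0515  0.029 ] [0.0403 0.052  0.029 ]
```

```bash
python3 -m handwheel '[[0,0,0,0.01,-0.006,0.1,0],[0,0,0,0,0,0.12,0],[0,0,0,0,0,0.12,0],[0,0,0,0,0,0.08,0],[0,0,0,0,0,0.05,0],[0,0,0,0,0,0.005,0],[0,0,0,0,0,0,0],[0,0,0,0,0,0,0]]'
python3 -m handwheel '[[0,0,0,0,0,0.004,0],[0,0,0,0,0,0.004,0],[0,0,0,0,0,0.004,0],[0,0,0,0,0,0,0],[0,0,0,0,0,0,0],[0,0,0,0,0,0,0],[0,0,0,0,0,0,0],[0,0,0,0,0,0,0]]'
python3 -c "from h import *;st()"
```

```text
time_s: 8.35
eef_pos: [0.5928, -0.1652, 0.0882]
eef_rot: [0.002, 0.641, 0.768, 0.0]
wrist_force: [-0.2, -0.0, -2.2]
opening: 0.226
grasp_force: 60.0
time_s: 9.15
eef_pos: [0.592, -0.165, 0.0839]
eef_rot: [0.001, 0.641, 0.768, 0.0]
wrist_force: [-1.4, 0.2, 6.2]
opening: 0.223
grasp_force: 61.1
t 9.15 p [ 0.592  -0.165   0.0839] x [-0.179  0.984 -0.001] y [0.984 0.179 0.001] z [ 0.002 -0.001 -1.   ] q [-0.46  0.44  1.61 -0.    1.08 -0.64] op 0.223 gf 61.1 F [-1.4  0.2  6.2]
```

Light floor contact, about 8 N. I'll sweep forward.

```bash
python3 -m handwheel '[[0,0,0,0.02,0,0,0],[0,0,0,0.035,0,0,0],[0,0,0,0.035,0,0,0],[0,0,0,0.035,0,0,0],[0,0,0,0.035,0,0,0],[0,0,0,0.035,0,0,0],[0,0,0,0.035,0,0,0],[0,0,0,0.035,0,0,0]]'
python3 -m handwheel '[[0,0,0,0.035,0,0,0],[0,0,0,0.035,0,0,0],[0,0,0,0.035,0,0,0],[0,0,0,0.035,0,0,0],[0,0,0,0.02,0,0,0],[0,0,0,0.015,0,0,0],[0,0,0,0,0,0,0],[0,0,0,0,0,0,0]]'
python3 - <<'E'
from h import *
st();m=ctrl.camera_model('wrist');im=ctrl.camera('wrist');s=ctrl.camera('scene')
cv2.imwrite('pics/w5.png',np.hstack([cv2.resize(im,(440,330)),cv2.resize(s[205:305,255:395],(360,257),interpolation=2).copy() if 0 else cv2.copyMakeBorder(cv2.resize(s[205:305,255:395],(360,257),interpolation=2),0,73,0,0,0)]))
E
```

```text
time_s: 9.95
eef_pos: [0.5782, -0.0865, 0.0841]
eef_rot: [0.002, 0.641, 0.768, 0.0]
wrist_force: [0.1, -2.7, 7.5]
opening: 0.225
grasp_force: 61.1
time_s: 10.75
eef_pos: [0.5688, -0.0344, 0.084]
eef_rot: [0.001, 0.641, 0.768, 0.001]
wrist_force: [0.7, 0.6, 6.5]
opening: 0.223
grasp_force: 61.2
t 10.75 p [ 0.5688 -0.0344  0.084 ] x [-0.179  0.984 -0.001] y [0.984 0.179 0.003] z [ 0.003 -0.    -1.   ] q [-0.27  0.36  1.74  0.    1.04 -0.45] op 0.223 gf 61.2 F [0.7 0.6 6.5]
```

View pics/w5.png

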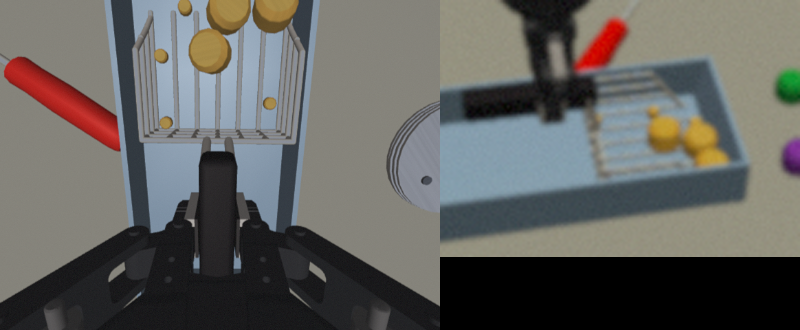

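The scoop is nearly at the end wall, with all three caps in its mouth and the stubs between the tines. I'll push the last few millimetres, watching the force.

```bash
python3 -m handwheel '[[0,0,0,0.01,0,0,0],[0,0,0,0.01,0,0,0],[0,0,0,0.008,0,0,0],[0,0,0,0,0,0,0],[0,0,0,0,0,0,0],[0,0,0,0,0,0,0],[0,0,0,0,0,0,0],[0,0,0,0,0,0,0]]'
python3 - <<'E'
from h import *
st();im=ctrl.camera('wrist');s=ctrl.camera('side')
cv2.imwrite('pics/w6.png',np.hstack([im[0:240,150:480],cv2.resize(s[220:320,280:390],(264,240),interpolation=2)]))
E
```

```text
time_s: 11.65
eef_pos: [0.5674, -0.0266, 0.084]
eef_rot: [0.001, 0.641, 0.768, 0.001]
wrist_force: [1.2, -1.4, 7.5]
opening: 0.223
grasp_force: 61.2
t 11.65 p [ 0.5674 -0.0266  0.084 ] x [-0.179  0.984 -0.001] y [0.984 0.179 0.003] z [ 0.003 -0.001 -1.   ] q [-0.26  0.36  1.74 -0.    1.04 -0.44] op 0.223 gf 61.2 F [ 1.2 -1.4  7.5]
```

View pics/w6.png

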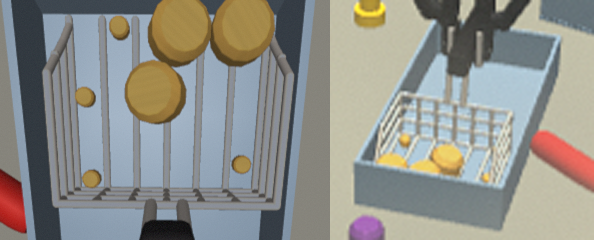

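```bash
python3 -m handwheel '[[0,0,0,0.008,0,0,0],[0,0,0,0,0,0,0],[0,0.015,0,-0.008,0,0,0],[0,0.02,0,-0.011,0,0,0],[0,0.02,0,-0.010,0,0,0],[0,0.02,0,-0.008,0,-0.005,0],[0,0,0,0,0,0,0],[0,0,0,0,0,0,0]]'
python3 -c "from h import *;st()"
```

```text
time_s: 12.55
eef_pos: [0.5672, -0.0352, 0.0823]
eef_rot: [-0.09, 0.637, 0.762, 0.075]
wrist_force: [-0.7, -0.7, -3.7]
opening: 0.226
grasp_force: 59.4
t 12.55 p [ 0.5672 -0.0352  0.0823] x [-0.173  0.957  0.232] y [ 0.984  0.178 -0.001] z [-0.043  0.229 -0.973] q [-0.38  0.41  1.68  0.21  1.18 -0.66] op 0.226 gf 59.4 F [-0.7 -0.7 -3.7]
```

The load is up about 1.4 N, which matches three caps. I'll keep tilting and then lift.

```bash
python3 -m handwheel '[[0,0.02,0,-0.006,0,-0.005,0],[0,0.02,0,-0.006,0,-0.01,0],[0,0.02,0,-0.005,0,-0.01,0],[0,0.02,0,-0.003,0,-0.015,0],[0,0.015,0,0,0,-0.02,0],[0,0,0,0,0,-0.02,0],[0,0,0,0,0,0,0],[0,0,0,0,0,0,0]]'
python3 - <<'E'
from h import *
st();im=ctrl.camera('wrist');s=ctrl.camera('side')
cv2.imwrite('pics/w7.png',np.hstack([im[0:240,150:480],cv2.resize(s[200:320,270:400],(260,240),interpolation=2)]))
E
```

```text
time_s: 13.35
eef_pos: [0.5705, -0.05, 0.103]
eef_rot: [-0.202, 0.618, 0.741, 0.168]
wrist_force: [-0.2, 0.7, -2.8]
opening: 0.222
grasp_force: 59.5
t 13.35 p [ 0.5705 -0.05    0.103 ] x [-0.155  0.848  0.507] y [0.984 0.18  0.   ] z [-0.091  0.499 -0.862] q [-0.52  0.51  1.57  0.4   1.43 -0.83] op 0.222 gf 59.5 F [-0.2  0.7 -2.8]
```

View pics/w7.png

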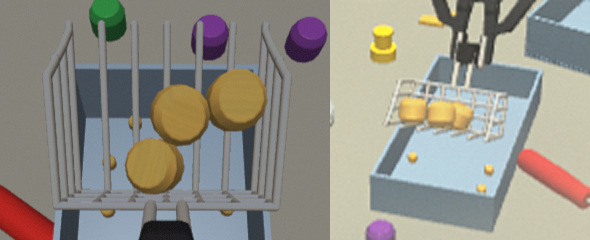

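All three caps sit at the back of the basket and all four stubs are in the tray. I'll lift straight up.

```bash
python3 -m handwheel '[[0,0,0,0.026,0,-0.043,0],[0,0,0,0.051,0,-0.086,0],[0,0,0,0.051,0,-0.086,0],[0,0,0,0.051,0,-0.086,0],[0,0,0,0.051,0,-0.086,0],[0,0,0,0.026,0,-0.043,0],[-0.01,0,0.018,0,0,0,0],[-0.018,0,0.03,0,0,0,0]]'
python3 -m handwheel '[[-0.0225,0,0.0383,0,0,0,0],[-0.0225,0,0.0383,0,0,0,0],[-0.0225,0,0.0383,0,0,0,0],[-0.0225,0,0.0383,0,0,0,0],[-0.0225,0,0.0383,0,0,0,0],[-0.0225,0,0.0383,0,0,0,0],[-0.0225,0,0.0383,0,0,0,0],[-0.0225,0,0.0383,0,0,0,0]]'
python3 -m handwheel '[[-0.0225,0,0.0383,0,0,0,0],[-0.0225,0,0.0383,0,0,0,0],[-0.0225,0,0.0383,0,0,0,0],[-0.0225,0,0.0383,0,0,0,0],[-0.015,0,0.025,0,0,0,0],[0,0,0,0,0,0,0],[0,0,0,0,0,0,0],[0,0,0,0,0,0,0]]'
python3 - <<'E'
from h import *
st()
a=np.radians(-12);x=np.array([np.cos(a),np.sin(a),0]);t=np.radians(25)
c,s=np.cos(t),np.sin(t);X=c*x+[0,0,s];Z=np.array([0,0,-c])+s*x;Y=np.cross(Z,X)
to([.368,-.31,.235],np.c_[X,Y,Z])
E
```

```text
time_s: 14.25
eef_pos: [0.5709, -0.05, 0.2536]
eef_rot: [-0.187, 0.681, 0.683, 0.186]
wrist_force: [-0.5, -0.5, -3.2]
opening: 0.225
grasp_force: 59.4
time_s: 15.05
eef_pos: [0.5694, -0.0497, 0.2524]
eef_rot: [-0.061, 0.94, 0.217, 0.255]
wrist_force: [0.6, 0.0, -4.3]
opening: 0.22
grasp_force: 59.5
time_s: 15.85
eef_pos: [0.57, -0.0503, 0.2524]
eef_rot: [0.022, 0.962, -0.084, 0.26]
wrist_force: [-0.9, -0.9, -3.9]
opening: 0.222
grasp_force: 59.5
t 15.85 p [ 0.57   -0.0503  0.2524] x [ 0.851 -0.15   0.503] y [-0.172 -0.985 -0.002] z [ 0.496 -0.085 -0.864] q [-0.34 -0.16  2.01  0.13  0.77  1.33] op 0.222 gf 59.5 F [-0.9 -0.9 -3.9]
turn frac [-0.0058 -0.0289  0.01  ] shift frac (current axes) [-0.4724  0.969  -0.21  ] axes after [-0.4582  0.9868 -0.1498]
```

```bash
python3 -m handwheel '[[0,0,0,-0.015,0.03,-0.007,0],[0,0,0,-0.032,0.069,-0.015,0],[0,0,0,-0.05,0.102,-0.022,0],[0,0,0,-0.05,0.102,-0.022,0],[0,0,0,-0.05,0.102,-0.022,0],[0,0,0,-0.05,0.102,-0.022,0],[0,0,0,-0.05,0.102,-0.022,0],[0,0,0,-0.05,0.102,-0.022,0]]'
python3 -m handwheel '[[0,0,0,-0.05,0.102,-0.022,0],[0,0,0,-0.04,0.08,-0.018,0],[0,0,0,-0.025,0.05,-0.012,0],[0,0,0,-0.01,0.02,-0.005,0],[0,0,0,0,0,0,0],[0,0,0,0,0,0,0],[0,0,0,0,0,0,0],[0,0,0,0,0,0,0]]'
python3 - <<'E'
from h import *
st()
im=ctrl.camera('wrist');s=ctrl.camera('scene')
cv2.imwrite('pics/w8.png',np.hstack([cv2.resize(im,(480,360)),cv2.copyMakeBorder(cv2.resize(s[130:300,90:250],(300,319),interpolation=2),0,41,0,0,0)]))
E
```

```text
time_s: 16.65
eef_pos: [0.4206, -0.2422, 0.2402]
eef_rot: [0.023, 0.961, -0.084, 0.261]
wrist_force: [0.2, -0.8, -2.9]
opening: 0.222
grasp_force: 59.5
time_s: 17.45
eef_pos: [0.3688, -0.3071, 0.2356]
eef_rot: [0.022, 0.962, -0.084, 0.26]
wrist_force: [-0.5, -0.5, -3.3]
opening: 0.223
grasp_force: 59.5
t 17.45 p [ 0.3688 -0.3071  0.2356] x [ 0.85  -0.149  0.504] y [-0.172 -0.985 -0.001] z [ 0.497 -0.086 -0.864] q [-1.25 -0.31  2.17  0.53  1.08  0.28] op 0.223 gf 59.5 F [-0.5 -0.5 -3.3]
```

View pics/w8.png

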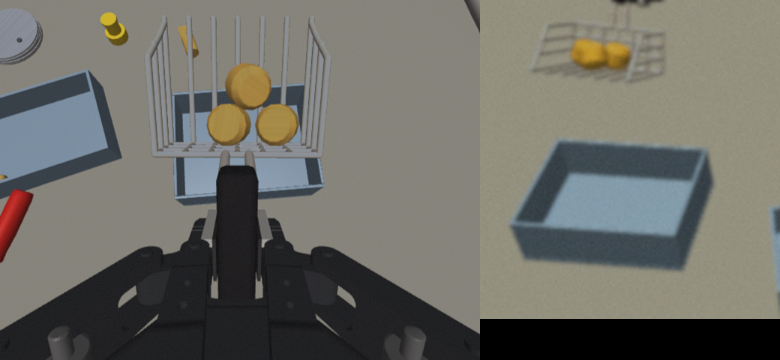

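```bash
python3 -m handwheel '[[0,-0.02,0,0,0,0.01,0],[0,-0.039,0,0,0,0.015,0],[0,-0.039,0,0,0,0.015,0],[0,-0.039,0,0,0,0.015,0],[0,-0.039,0,0,0,0.015,0],[0,-0.039,0,0,0,0.015,0],[0,-0.02,0,0,0,0,0],[0,0,0,0,0,0,0]]'
python3 -c "from h import *;st();o=ctrl.get_obs();print('tip',o['eef_pos']+rot(o).apply([.129,0,.077]))"
```

```text
time_s: 18.35
eef_pos: [0.3762, -0.3084, 0.2104]
eef_rot: [-0.011, 0.991, -0.085, -0.105]
wrist_force: [-0.2, 0.3, -3.6]
opening: 0.218
grasp_force: 59.4
t 18.35 p [ 0.3762 -0.3084  0.2104] x [ 0.964 -0.167 -0.209] y [-0.172 -0.985 -0.003] z [-0.205  0.039 -0.978] q [-0.85  0.15  1.72 -0.13  1.44  0.92] op 0.218 gf 59.4 F [-0.2  0.3 -3.6]
tip [ 0.48464737 -0.32697179  0.1081749 ]
```

```bash
python3 -m handwheel '[[0,-0.02,0,0.02,0,-0.015,0],[0,-0.03,0,0.03,0,-0.03,0],[0,-0.03,0,0.03,0,-0.03,0],[0,-0.04,0,0.040,0,-0.04,0],[0,-0.04,0,0.040,0,-0.04,0],[0,-0.04,0,0.040,0,-0.04,0],[0,-0.04,0,0.04,0,-0.04,0],[0,0,0,0,0,0,0]]'
python3 -m handwheel '[[0,-0.03,0,0.02,0,-0.04,0],[0,-0.03,0,0.02,0,-0.04,0],[0,0,0,0,0,0,0],[0,0,0,0,0,0,0],[0,0,0,0,0,0,0],[0,0,0,0,0,0,0],[0,0,0,0,0,0,0],[0,0,0,0,0,0,0]]'
python3 - <<'E'
from h import *
st();o=ctrl.get_obs();print('tip',o['eef_pos']+rot(o).apply([.129,0,.077]))
im=ctrl.camera('wrist');s=ctrl.camera('scene')
cv2.imwrite('pics/w9.png',np.hstack([cv2.resize(im,(480,360)),cv2.copyMakeBorder(cv2.resize(s[130:300,90:250],(300,319),interpolation=2),0,41,0,0,0)]))
E
```

```text
time_s: 19.15
eef_pos: [0.4696, -0.3246, 0.226]
eef_rot: [-0.045, 0.881, -0.074, -0.466]
wrist_force: [-0.3, 1.5, -3.4]
opening: 0.225
grasp_force: 59.7
time_s: 19.95
eef_pos: [0.4953, -0.3306, 0.239]
eef_rot: [-0.048, 0.836, -0.073, -0.542]
wrist_force: [-0.1, 0.5, -2.2]
opening: 0.219
grasp_force: 59.8
t 19.95 p [ 0.4953 -0.3306  0.239 ] x [ 0.402 -0.071 -0.913] y [-0.174 -0.985 -0.001] z [-0.899  0.159 -0.409] q [-0.59  0.99  0.79 -0.58  2.39  0.95] op 0.219 gf 59.8 F [-0.1  0.5 -2.2]
tip [ 0.47806868 -0.32740903  0.08978554]
```

View pics/w9.png

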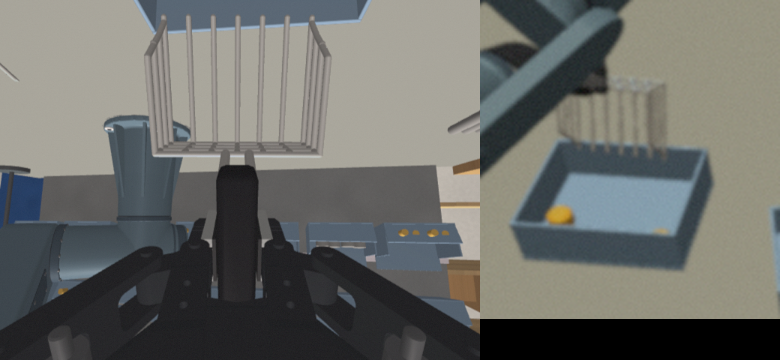

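The basket is empty and the load is back to 2.2 N, and caps are visible in the bin. I've now viewed 12 pictures against a limit of 10, so from here I'll verify numerically only. I'll retreat upward and level the scoop.

```bash
python3 -m handwheel '[[0,0,0,-0.122,0,-0.055,0],[0,0,0,-0.122,0,-0.055,0],[0,0.0458,0,0,0,0,0],[0,0.0458,0,0,0,0,0],[0,0.0458,0,0,0,0,0],[0,0.0458,0,0,0,0,0],[0,0.0458,0,0,0,0,0],[0,0.0458,0,0,0,0,0]]'
python3 -m handwheel '[[0,0.0458,0,0,0,0,0],[0,0.0458,0,0,0,0,0],[0,0,0,-0.12,0,0,0],[0,0,0,-0.12,0,0,0],[0,0,0,0,0,0,0],[0,0,0,0,0,0,0],[0,0,0,0,0,0,0],[0,0,0,0,0,0,0]]'
cat > brass.py <<'E'
from h import *
def brass(name,zz=.017):
    m=ctrl.camera_model(name);im=ctrl.camera(name);hsv=cv2.cvtColor(im,40)
    b=cv2.inRange(hsv,(14,120,70),(24,255,255));n,l,s,c=cv2.connectedComponentsWithStats(b)
    for i in range(1,n):
        if s[i,4]>6:print(name,np.round(c[i]),s[i,2:5],np.round(onz(m,*c[i],zz),3))
E
python3 - <<'E'
from brass import *
st();brass('scene');brass('wrist');brass('side')
E
```

```text
time_s: 20.85
eef_pos: [0.4961, -0.3305, 0.3189]
eef_rot: [-0.012, 0.986, -0.087, -0.14]
wrist_force: [-1.1, -0.0, -2.1]
opening: 0.223
grasp_force: 59.7
time_s: 21.65
eef_pos: [0.4256, -0.3181, 0.318]
eef_rot: [-0.001, 0.996, -0.087, -0.001]
wrist_force: [0.8, 0.8, -2.2]
opening: 0.223
grasp_force: 59.7
t 21.65 p [ 0.4256 -0.3181  0.318 ] x [ 0.985 -0.173 -0.001] y [-0.173 -0.985 -0.002] z [-0.001  0.002 -1.   ] q [-0.87  0.03  1.62  0.    1.49  0.88] op 0.223 gf 59.7 F [ 0.8  0.8 -2.2]
scene [11. 17.] [ 30  40 859] [-0.85  -1.286]
scene [ 8. 47.] [18  4 53] [-0.551 -1.163]
scene [634. 102.] [ 15  35 322] [-0.167  1.056]
scene [623. 154.] [  38   56 1337] [0.134 0.883]
scene [132. 244.] [ 14   9 102] [ 0.507 -0.409]
scene [354. 252.] [3 3 8] [0.528 0.091]
scene [171. 321.] [ 12  33 327] [ 0.718 -0.277]
scene [228. 333.] [19 25 86] [ 0.746 -0.162]
scene [228. 333.] [10  6 35] [ 0.746 -0.162]
wrist [338.  79.] [ 14  28 329] [ 0.55  -0.365]
wrist [353.  79.] [ 4 18 50] [ 0.547 -0.382]
wrist [267.  92.] [ 20  28 457] [ 0.551 -0.282]
wrist [371. 107.] [ 10  25 157] [ 0.513 -0.398]
wrist [386. 107.] [ 10  25 181] [ 0.511 -0.415]
wrist [ 36. 169.] [11  8 62] [0.514 0.013]
wrist [ 10. 179.] [12  8 62] [0.507 0.049]
side [493.  43.] [ 33  13 191] [ 0.721 -2.673]
side [475. 103.] [  73  110 3689] [ 0.555 -1.419]
side [410. 203.] [10 11 89] [ 0.512 -0.406]
side [393. 205.] [10 11 92] [ 0.55 -0.37]
side [329. 210.] [ 24   9 103] [ 0.697 -0.264]
side [296. 221.] [10 10 65] [ 0.747 -0.171]
side [296. 228.] [13  7 60] [ 0.73  -0.138]
side [311. 278.] [ 4  4 13] [0.596 0.046]
side [349. 284.] [ 3  4 10] [0.511 0.028]
side [346. 294.] [ 4  3 10] [0.504 0.063]
```

The bin holds three caps, confirmed by both the wrist and side cameras. Now to the mat.

```bash
python3 -m handwheel '[[0,0,-0.028,0,0,0,0],[0,0,-0.0275,0,0,0,0],[0,0,0,0.002,-0.14,0,0],[0,0,0,0.002,-0.15,0,0],[0,0,0,0.002,-0.15,0,0],[0,0,0,0.002,-0.15,0,0],[0,0,0,0.002,-0.15,0,0],[0,0,0,0.002,-0.15,0,0]]'
python3 -m handwheel '[[0,0,0,0,-0.15,0,0],[0,0,0,0,-0.15,0,0],[0,0,0,0,-0.15,0,0],[0,0,0,0,-0.15,0,0],[0,0,0,0,-0.15,0,0],[0,0,0,0,-0.15,0,0],[0,0,0,0,-0.15,0,0],[0,0,0,0,-0.15,0,0]]'
python3 -m handwheel '[[0,0,0,0,-0.04,0.05,0],[0,0,0,0,0,0.12,0],[0,0,0,0,0,0.12,0],[0,0,0,0,0,0.12,0],[0,0,0,0,0,0.1,0],[0,0,0,0,0,0,0],[0,0,0,0,0,0,0],[0,0,0,0,0,0,0]]'
python3 - <<'E'
from h import *
st();to([.430,.324,.087],np.diag([1.,-1,-1]))
E
```

```text
time_s: 22.6
eef_pos: [0.4286, -0.0492, 0.3186]
eef_rot: [-0.001, 1.0, -0.0, -0.0]
wrist_force: [0.5, -0.0, -1.2]
opening: 0.223
grasp_force: 59.8
time_s: 23.4
eef_pos: [0.4285, 0.3113, 0.319]
eef_rot: [-0.001, 1.0, 0.0, -0.0]
wrist_force: [1.4, 0.3, -1.8]
opening: 0.224
grasp_force: 59.8
time_s: 24.2
eef_pos: [0.4301, 0.3217, 0.1681]
eef_rot: [-0.001, 1.0, -0.0, 0.001]
wrist_force: [0.0, 0.1, -1.7]
opening: 0.223
grasp_force: 59.9
t 24.2 p [0.4301 0.3217 0.1681] x [ 1.    -0.001  0.002] y [-0.001 -1.    -0.003] z [ 0.002  0.003 -1.   ] q [0.42 0.17 1.77 0.   1.19 1.99] op 0.223 gf 59.9 F [ 0.   0.1 -1.7]
turn frac [-0.0009 -0.0007 -0.0002] shift frac (current axes) [-0.001  -0.0069  0.2703] axes after [-0.0004 -0.0077  0.2703]
```

```bash
python3 -m handwheel '[[0,0,0,0,-0.007,0.1,0],[0,0,0,0,0,0.1,0],[0,0,0,0,0,0.05,0],[0,0,0,0,0,0.017,0],[0,0,0,0,0,0.004,0],[0,0,0,0,0,0.004,0],[0,0,0,0,0,0,0],[0,0,0,0,0,0,0]]'
python3 -m handwheel '[[0,0,0,0,0,0.003,0],[0,0,0,0,0,0.003,0],[0,0,0,0,0,0,0],[0,0,0,0,0,0,0],[0,0,0,0,0,0,0],[0,0,0,0,0,0,0],[0,0,0,0,0,0,0],[0,0,0,0,0,0,0]]'
python3 -c "from h import *;st()"
```

```text
time_s: 25.0
eef_pos: [0.4296, 0.3239, 0.0848]
eef_rot: [-0.001, 1.0, -0.0, 0.001]
wrist_force: [0.6, 0.2, -1.4]
opening: 0.226
grasp_force: 60.1
time_s: 25.8
eef_pos: [0.4294, 0.3241, 0.084]
eef_rot: [-0.001, 1.0, -0.0, 0.001]
wrist_force: [-5.8, -1.0, 14.0]
opening: 0.221
grasp_force: 62.1
t 25.8 p [0.4294 0.3241 0.084 ] x [ 1.    -0.     0.001] y [-0.    -1.    -0.002] z [ 0.001  0.002 -1.   ] q [0.42 0.3  1.82 0.   1.02 1.99] op 0.221 gf 62.1 F [-5.8 -1.  14. ]
```

Firmly down at 16 N. I'll back off 1 mm, open, and retreat straight up.

```bash
python3 -m handwheel '[[0,0,0,0,0,-0.004,0],[0,0,0,0,0,0,0],[0,0,0,0,0,0,0.5],[0,0,0,0,0,0,0.7],[0,0,0,0,0,0,1],[0,0,0,0,0,0,1],[0,0,0,0,0,0,1],[0,0,0,0,0,0,1]]'
python3 -m handwheel '[[0,0,0,0,0,-0.05,1],[0,0,0,0,0,-0.1,1],[0,0,0,0,0,-0.15,1],[0,0,0,0,0,-0.15,1],[0,0,0,0,0,-0.15,1],[0,0,0,0,0,0,1],[0,0,0,0,0,0,1],[0,0,0,0,0,0,1]]'
python3 - <<'E'
from brass import *
st();m=ctrl.camera_model('wrist');im=ctrl.camera('wrist');cv2.imwrite('pics/end.png',im)
g=cv2.cvtColor(im,6);b=((g<60)*255).astype(np.uint8)
# handle: predicted pixels if standing at commanded pose, and dark blob there
for n,p in(('front',(.469,.324,.101)),('end',(.361,.324,.101)),('tip',(.558,.324,.006))):print(n,np.round(proj(m,p)))
u,v=proj(m,(.415,.324,.101))
for dv in(-40,-20,0,20,40):
    r=int(v+dv);x=np.where(g[r,int(u)-40:int(u)+40]<75)[0]+int(u)-40
    print(r,x.min() if len(x) else None,x.max() if len(x) else None,np.round(onz(m,x.mean(),r,.101),4) if len(x) else '')
# bright wire extents
w=cv2.inRange(cv2.cvtColor(im,40),(0,0,150),(180,40,255));y,x=np.where(w);print('wire',len(x),x.min() if len(x) else 0,x.max() if len(x) else 0,y.min() if len(x) else 0,y.max() if len(x) else 0)
print('z grid heel',np.round(proj(m,(.468,.378,.052))),np.round(proj(m,(.468,.270,.052))))
brass('scene');brass('wrist')
E
```

```text
time_s: 26.6
eef_pos: [0.4285, 0.3234, 0.0828]
eef_rot: [-0.001, 1.0, -0.0, -0.001]
wrist_force: [-0.5, -0.5, 0.5]
opening: 0.998
grasp_force: 0.0
time_s: 27.4
eef_pos: [0.4281, 0.3228, 0.2616]
eef_rot: [-0.0, 1.0, -0.0, -0.001]
wrist_force: [-0.2, 0.4, -0.7]
opening: 1.004
grasp_force: 0.0
t 27.4 p [0.4281 0.3228 0.2616] x [ 1.    -0.001 -0.003] y [-0.001 -1.    -0.001] z [-0.003  0.001 -1.   ] q [0.42 0.08 1.68 0.   1.38 1.99] op 1.004 gf 0.0 F [-0.2  0.4 -0.7]
front [315. 171.]
end [315. 291.]
tip [315.  73.]
193 303 354 [0.4507 0.3127]
213 303 325 [0.4336 0.3249]
233 303 325 [0.4159 0.3249]
253 304 325 [0.3976 0.3245]
273 303 325 [0.3787 0.3249]
wire 327 153 541 75 465
z grid heel [259. 167.] [371. 167.]
scene [11. 17.] [ 30  40 861] [-0.851 -1.286]
scene [ 8. 47.] [19  4 56] [-0.553 -1.164]
scene [634. 102.] [ 14  36 325] [-0.168  1.057]
scene [623. 154.] [  38   57 1344] [0.133 0.884]
scene [132. 244.] [ 14   9 102] [ 0.507 -0.409]
scene [354. 252.] [3 3 8] [0.528 0.091]
scene [171. 321.] [ 12  33 324] [ 0.718 -0.277]
scene [227. 333.] [19 24 87] [ 0.745 -0.163]
scene [228. 333.] [10  7 36] [ 0.746 -0.161]
wrist [614.  23.] [ 15  12 123] [0.599 0.04 ]
wrist [546. 111.] [ 2  5 10] [0.52  0.091]
wrist [611. 117.] [14  9 96] [0.515 0.023]
wrist [574. 124.] [13  9 91] [0.508 0.059]
```

The handle is level where I predicted, the four stubs are in the tray, the three caps are in the bin, and the gripper is clear. Handing in.

```bash
python3 -c "
from bench import ctrl
print(ctrl.hand_in())"
```

```text
the job is handed in; nothing more can be done
None
```

The job is done and handed in at about 27 s: the three caps are in the bin, the four stubs are still in the tray and the scoop is standing on the middle of its mat, but I viewed 12 pictures instead of the 10 allowed.

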